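# Close the snap-lock food box

### The arm

A 6-joint arm with a two-finger parallel gripper is mounted at the origin on a cart in front of the work surface, level with it; the furniture and walls round the work are solid. World frame = base frame: x ahead of the robot, y to its left, z up, the work surface at z = 0. Lengths are in m, angles in degrees, forces in N, time in s.
With the tool pointing down it reaches from about 0.375 to 0.925 m from the base axis. Payload 5.7 kg.
Tool frame: the origin (TCP) lies between the finger pads; the fingertips stand 14 mm ahead of it and the grasp point (between the pads) lies 5 mm behind it; y points along the fingers, x is the direction in which the jaws open and shut, and the axes are right-handed (so a half turn about y gives the same grasp; the last joint's range is limited). The gripper opens to 88 mm and grips with 3 to 60 N. Pads are 20 mm wide; open, the fingers measure 115 mm over their backs; the gripper's body (75 mm by 178 mm) begins 61 mm behind the grasp point.
Start: joints at [-74.204, 20.558, 86.54, -0, 72.909, -6.595], TCP at [0.229, -0.555, 0.237] pointing down, gripper open.
Joint ranges: [-170.27, 170.27], [-57.76, 135], [12.27, 136.19], [-55.21, 235.2], [11.17, 155.16], [-170.74, 170.74]. Speed limits (degrees/s): [136.94, 136.94, 180, 180, 180, 180].

### API

Orientations are given as [roll, pitch, yaw] about the fixed x, y, z axes, in that order (R = Rz(yaw) Ry(pitch) Rx(roll)).
In Python, from workcell import r gives the robot as it stands.
- The arm moves only by the tool step_arm, never from a script. Its arguments are lists of equal length, an entry for each row: "travel": the shift along the tool's x, y, z in units of 30 mm (1.0 is 30 mm), a list of three; "twist": the turn about the tool's y in units of 8 degrees (1.0 is 8 degrees). In form: {"travel": [[dx, dy, dz], ...], "twist": [twist, ...]}. A call has 1 to 12 rows; each row is the pose to reach, as a shift and turn from the pose commanded when the call began, along the tool's axes at that moment; what a row does not reach only later rows make up. A row lasts 1/10 s, in which the tool goes at most 50 mm and 8.59 degrees, less where a joint would pass 70% of its speed; a pose out of reach is approached as far as the arm can. A call with a gripper value outside its range is refused whole. "jaw" is the finger opening in mm, from 0 to 87.8, set as the call begins (left out, the last holds). The fingers move at their own pace and stop on an object; the grip force is fixed at half the most. Time passes only in rows, so rows that repeat a pose let the fingers close. It gives the time, the measured TCP pose, the force and the opening at its end, in the units of the state.
- r.sense(): the state, without advancing time (a new reading comes with each control period).
- r.snapshot(name): name is "scene" or "side" or "wrist"; returns (picture, depth): 400x640x3 uint8, red, green, blue; 400x640 float32, m along the optical axis (not along the pixel's ray), 0 where there is no reading.
- r.camera_info(name): a dict with "intrinsics" (3x3 intrinsics, pixels), "R" (3x3) and "t" (3): a world point X has camera coordinates R X + t; the wrist camera has in their place "hand_eye" (4x4, takes a point from camera to tool coordinates, whose origin is the TCP and whose axes are the tool frame's). Camera axes: x right, y down, z forward; pixel columns grow to the right and rows downward; lengths in m; the calibration is good to about 2 mm. A picture is of the moment at which its call begins: read the wrist's pose just before it. camera_info takes no time and is no camera call.
- r.hand_in(): hands the job in, once; it reports no verdict.
The state is a dict: "t": time; "qpos": joint angles; "joint_vel": joint speeds; "joint_efforts": joint torques, N m; "tool_pos": TCP position; "eef_rot": TCP orientation; "contact_force": force on the tool from outside, world axes, zero at the start; "ft_torque": the same for the moment, N m; "width": finger opening in m.
Only numpy, scipy, OpenCV 4.12 (cv2) and the standard library are available. Lean on these libraries where they do the work, as an engineer would, in place of code of your own. Each camera call takes 0.05 s, during which the arm holds its last target. There are 200 camera calls.

### The job

Put the lid on the blue food box so that it sits flat on the rim, and only then flip all four orange clips fully down against the box's sides. Leave the box standing about where it is and do not disturb the pepper mill, the salt shaker or the mug.

Things in the scene. Friction and masses are not known exactly. Their poses are not given: they have to be found in the camera images.
- food_box: open blue stoneware food box, 100 mm (its x) by 130 mm (its y), 78 mm tall, walls 7 mm, about 1.8 kg, loose: a hard sideways push slides it. A lemon lies inside below the rim. Beware: a wall cabinet hangs 0.48 m above the worktop from x = 0.62 on. Origin: centre of its underside, z up.
- lid: white lid with four orange hinged clips, 0.35 kg, right way up beside the box. Origin: centre of its underside, z up. From below: a grey plug 79 x 109 x 7 mm that drops into the box's mouth (86 x 116 mm); a flange 106 (x) x 136 (y) mm, z = 7 to 15 mm, that rests on the rim; a bar handle. On the box its origin is 71 mm above the box's. It fits either way round (half turn).
- lid_handle (a point): middle of the top of the lid's bar handle, 37 mm above the lid's origin. The bar stands 22 mm above the flange, is 18 mm wide (lid x) and 70 mm long (lid y): pinch it across its width.
- clip_a (a joint): orange clip on the lid's +x (a long side, 60 mm wide clip, hinge line at lid x = +57 mm), hinged 11 mm above the lid's origin. 0 = hanging straight down against the box's side (locked), 1.57 = sticking straight out, up to 2.2 = raised outward above level. Stiff friction hinge (0.05 N m, about 2 N pressed near the free edge): it stays where it is left, no spring.
- clip_a_tab (a point): middle of the free edge of clip a, on its outer face, 32 mm from the hinge line; the clip is 4 mm thick (7 mm at this edge) and reaches 34 mm from its hinge. When down, this point lies 4 mm outside the hinge line and 32 mm below it.
- clip_b (a joint): orange clip on the lid's +y (a short side, 50 mm wide clip, hinge line at lid y = +72 mm), hinged 11 mm above the lid's origin. 0 = hanging straight down against the box's side (locked), 1.57 = sticking straight out, up to 2.2 = raised outward above level. Stiff friction hinge (0.05 N m, about 2 N pressed near the free edge): it stays where it is left, no spring.
- clip_b_tab (a point): middle of the free edge of clip b, on its outer face, 32 mm from the hinge line; the clip is 4 mm thick (7 mm at this edge) and reaches 34 mm from its hinge. When down, this point lies 4 mm outside the hinge line and 32 mm below it.
- clip_c (a joint): orange clip on the lid's -x (a long side, 60 mm wide clip, hinge line at lid x = -57 mm), hinged 11 mm above the lid's origin. 0 = hanging straight down against the box's side (locked), 1.57 = sticking straight out, up to 2.2 = raised outward above level. Stiff friction hinge (0.05 N m, about 2 N pressed near the free edge): it stays where it is left, no spring.
- clip_c_tab (a point): middle of the free edge of clip c, on its outer face, 32 mm from the hinge line; the clip is 4 mm thick (7 mm at this edge) and reaches 34 mm from its hinge. When down, this point lies 4 mm outside the hinge line and 32 mm below it.
- clip_d (a joint): orange clip on the lid's -y (a short side, 50 mm wide clip, hinge line at lid y = -72 mm), hinged 11 mm above the lid's origin. 0 = hanging straight down against the box's side (locked), 1.57 = sticking straight out, up to 2.2 = raised outward above level. Stiff friction hinge (0.05 N m, about 2 N pressed near the free edge): it stays where it is left, no spring.
- clip_d_tab (a point): middle of the free edge of clip d, on its outer face, 32 mm from the hinge line; the clip is 4 mm thick (7 mm at this edge) and reaches 34 mm from its hinge. When down, this point lies 4 mm outside the hinge line and 32 mm below it.
- pepper_mill: turned wooden pepper mill, 58 mm across, 170 mm tall, a bystander to be left alone. Origin: centre of its underside.
- salt_shaker: glass salt shaker, 44 mm across, 90 mm tall, a bystander to be left alone. Origin: centre of its underside.
- mug_blue: striped mug, 86 mm across (116 mm with its handle, which points to its own -y), 90 mm tall, a bystander to be left alone. Origin: centre of its underside.

How it is judged (in metres and radians):
On the way:
1. the lid sits on the box with all four clips still open (z of lid in the frame of food_box between 0.067 and 0.0735 m and x of lid in the frame of food_box between -0.007 and 0.007 m and y of lid in the frame of food_box between -0.007 and 0.007 m and angle between the x axis of lid and the x axis of food_box, either way round below 0.1 rad and angle between the z axis of lid and the z axis of food_box, either way round below 0.05 rad and value of joint each of clip_a, clip_b, clip_c, clip_d above 0.6 rad), for 0.2 s.
At the end, for the whole second after the job is handed in: The lid sits on the rim of the box (centred within 7 mm, square within 0.1 rad either way round, flat within 0.05 rad, its height within about 3 mm), all four clips are down (joint below 0.15 rad), and the box stands upright on the worktop, at rest, within 60 mm of where it began (z of lid in the frame of food_box between 0.067 and 0.0735 m and x of lid in the frame of food_box between -0.007 and 0.007 m and y of lid in the frame of food_box between -0.007 and 0.007 m and angle between the x axis of lid and the x axis of food_box, either way round below 0.1 rad and angle between the z axis of lid and the z axis of food_box, either way round below 0.05 rad and value of joint each of clip_a, clip_b, clip_c, clip_d below 0.15 rad and angle between food_box's own z axis and vertical below 0.05 rad and height (world z) of food_box between -0.01 and 0.01 m and distance of food_box from where it was at the start of the episode below 0.06 m and linear speed of each of food_box, lid below 0.02 m/s); the robot touches nothing.
It fails at once if the pepper mill is shoved more than 30 mm or tipped (distance of pepper_mill from where it was at the start of the episode above 0.03 m or angle between pepper_mill's own z axis and vertical above 0.35 rad).
It fails at once if the salt shaker is shoved more than 30 mm or tipped (distance of salt_shaker from where it was at the start of the episode above 0.03 m or angle between salt_shaker's own z axis and vertical above 0.35 rad).
It fails at once if the mug is shoved more than 30 mm or tipped (distance of mug_blue from where it was at the start of the episode above 0.03 m or angle between mug_blue's own z axis and vertical above 0.35 rad).
It fails at once if the box is pushed more than 60 mm from where it stood (distance of food_box from where it was at the start of the episode above 0.06 m).
It also fails if it takes over 67 s, if anything falls off the work surface, if the arm or the gripper's body presses on something with over 40 N, if the wrist force passes 120 N, or if a joint passes its speed limit or range.

## Working session

There is one attempt and no reset: what is moved stays moved. The work goes in short steps, Python scripts to look and compute and a tool call to move; the robot and the scene stay as the last step left them, time stands still between calls to the robot, and variables do not carry over. Pictures are saved under pics/ and viewed, about 8 in all and at most 12, crops included, and the job is handed in when it is done.

Besides the shell and the picture viewer there is one more tool, called after "Call:" as name([rows], argument=value, ...), one row to a line, values as JSON. step_arm: Moves the arm, as the interface text tells. Its arguments: {"type":"object","properties":{"travel":{"type":"array","items":{"type":"array","items":{"type":"number"}}},"twist":{"type":"array","items":{"type":"number"}},"jaw":{"type":"number"}},"required":["travel","twist"]}

```bash
mkdir -p pics; cat > h.py <<'E'
import numpy as np, cv2
from workcell import r
from scipy.spatial.transform import Rotation as Ro
def cam(n):
    s=r.sense(); im,d=r.snapshot(n); c=r.camera_info(n); K=np.array(c["intrinsics"])
    if n=="wrist":
        H=np.array(c["hand_eye"]); T=np.eye(4); T[:3,:3]=Ro.from_euler('xyz',s["eef_rot"],degrees=True).as_matrix(); T[:3,3]=s["tool_pos"]
        M=T@H
    else:
        M=np.eye(4); R=np.array(c["R"]); M[:3,:3]=R.T; M[:3,3]=-R.T@np.array(c["t"])
    return im,d,K,M
def save(n,im): cv2.imwrite(f"pics/{n}.png",im[:,:,::-1])
def cloud(d,K,M):
    v,u=np.indices(d.shape); P=np.stack([(u-K[0,2])/K[0,0]*d,(v-K[1,2])/K[1,1]*d,d],-1)
    return P@M[:3,:3].T+M[:3,3]
def ray(u,v,K,M,z):
    w=M[:3,:3]@np.array([(u-K[0,2])/K[0,0],(v-K[1,2])/K[1,1],1]); o=M[:3,3]
    return o+w*(z-o[2])/w[2]
E
python3 - <<'E'
from h import *
print(r.sense())
for n in("scene","side"):
    im,d,K,M=cam(n); save(n,im); print(n,K,M)
    np.savez(n,im=im,d=d,K=K,M=M)
a=np.vstack([cv2.imread(f"pics/{n}.png") for n in("scene","side")])
cv2.imwrite("pics/both.png",cv2.resize(a,(480*1,600)))
E
```

```text
{'t': 0.0, 'qpos': array([-7.42035191e+01,  2.05985632e+01,  8.65983776e+01, -3.12581910e-03,
        7.29117121e+01, -6.59473073e+00]), 'joint_vel': array([-0.11466703, -0.03998546, -0.02998975,  0.02430869, -0.06270079,
       -0.03665078]), 'joint_efforts': array([-3.23913519e-03, -5.15385926e+01, -2.70731843e+01,  6.73912419e-02,
        3.50117648e-02, -1.11172208e-04]), 'tool_pos': array([ 0.2283443 , -0.5541082 ,  0.23580714]), 'eef_rot': array([-89.99048798,   0.10827689, -67.60785801]), 'contact_force': array([ 0.35526411, -0.29406293,  0.80528073]), 'ft_torque': array([-0.05076154,  0.03074858, -0.01667734]), 'width': 0.08790043569662641}
scene [[426.96051667   0.         311.41687048]
 [  0.         426.96051667 192.87740427]
 [  0.           0.           1.        ]] [[-0.6541204  -0.52232137  0.54708948 -0.08371049]
 [-0.7563884   0.45337936 -0.47151218  0.54772192]
 [-0.00175819 -0.72223787 -0.69164252  0.83357232]
 [ 0.          0.          0.          1.        ]]
side [[427.07030891   0.         319.19582169]
 [  0.         427.07030891 202.8033084 ]
 [  0.           0.           1.        ]] [[ 0.94282246 -0.12224063  0.31006942  0.17782964]
 [-0.3332672  -0.33366441  0.88181689 -0.98336285]
 [-0.00433472 -0.93473274 -0.35532509  0.44357115]
 [ 0.          0.          0.          1.        ]]
```

View pics/scene.png

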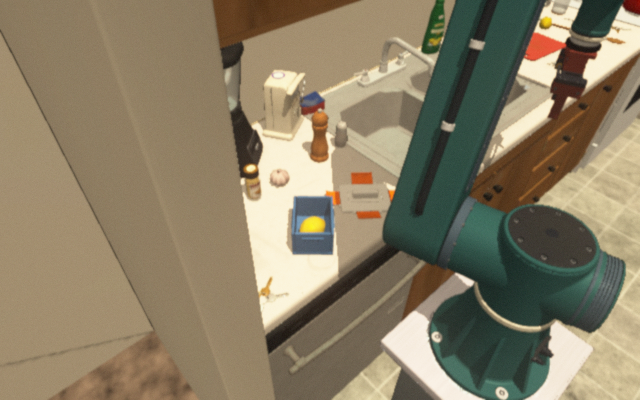

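View pics/side.png

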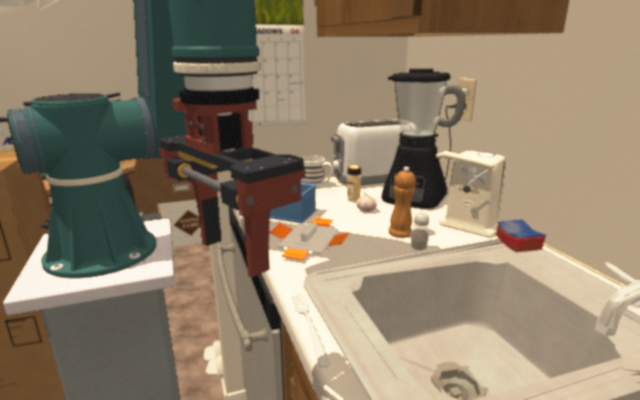

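The scene view shows the box at about (313,227) with the lemon inside. The lid is at (365,197) with its clips out, the mill at (319,140) and the shaker at (341,133). The side view shows the mug at (315,168), beyond the box.

```bash
cat > m1.py <<'E'
from h import *
for n in("scene","side"):
    z=np.load(n+".npz"); im,d,K,M=[z[k] for k in("im","d","K","M")]
    P=cloud(d,K,M); h=cv2.cvtColor(im,cv2.COLOR_RGB2HSV); ok=(d>0)&(P[...,0]<0.9)&(P[...,0]>.3)&(abs(P[...,1])<0.6)&(P[...,2]>-.01)&(P[...,2]<.3)
    def rep(name,m):
        m=m&ok
        q=P[m]; 
        if len(q)<10: return print(n,name,len(q))
        print(n,name,len(q),"lo",np.percentile(q,2,0).round(3),"hi",np.percentile(q,98,0).round(3),"med",np.median(q,0).round(3)); return q
    H,S,V=h[...,0],h[...,1],h[...,2]
    blue=(H>100)&(H<125)&(S>100)
    bm=(blue&ok).astype(np.uint8); k,l,st,c=cv2.connectedComponentsWithStats(bm)
    for i in range(1,k):
        if st[i,4]>150:
            q=rep(f"blue{i} {c[i].round()}",l==i); t=q[q[:,2]>.07]
            if len(t)>20: print("  rim rect",cv2.minAreaRect(t[:,:2].astype(np.float32)),np.median(t[:,2]))
    om=((H>5)&(H<16)&(S>190)&(V>170)&ok).astype(np.uint8); k,l,st,c=cv2.connectedComponentsWithStats(om)
    for i in range(1,k):
        if st[i,4]>15: rep(f"orange{i} {c[i].round()}",l==i)
    hi=((P[...,2]>.03)&ok&~blue).astype(np.uint8); k,l,st,c=cv2.connectedComponentsWithStats(hi)
    for i in range(1,k):
        if st[i,4]>60: rep(f"tall{i} {c[i].round()}",l==i)
E
python3 m1.py; python3 -c "
from h import *
z=np.load('scene.npz');P=cloud(z['d'],z['K'],z['M'])
for u,v in [(365,194),(360,185),(352,205),(380,205),(361,179),(333,197),(369,214),(319,150),(341,138)]: print(u,v,P[v,u].round(3))"
```

```text
scene orange1 [361. 178.] 186 lo [ 0.49  -0.181  0.014] hi [ 0.535 -0.131  0.027] med [ 0.514 -0.156  0.02 ]
scene orange2 [391. 194.] 24 lo [ 0.404 -0.186  0.013] hi [ 0.426 -0.16   0.018] med [ 0.416 -0.174  0.015]
scene orange5 [336. 198.] 65 lo [ 0.487 -0.064  0.013] hi [ 0.523 -0.031  0.02 ] med [ 0.505 -0.048  0.016]
scene orange6 [368. 214.] 116 lo [ 0.377 -0.089  0.016] hi [ 0.422 -0.038  0.03 ] med [ 0.399 -0.063  0.023]
scene tall1 [244. 138.] 2039 lo [ 0.65  -0.011  0.034] hi [0.821 0.129 0.291] med [0.782 0.063 0.105]
scene tall2 [285. 100.] 2135 lo [ 0.795 -0.317  0.033] hi [ 0.894 -0.096  0.193] med [ 0.852 -0.132  0.119]
scene tall4 [319. 132.] 655 lo [ 0.657 -0.16   0.033] hi [ 0.696 -0.119  0.164] med [ 0.671 -0.133  0.103]
scene tall5 [140. 250.] 4178 lo [0.307 0.459 0.037] hi [0.878 0.46  0.296] med [0.516 0.46  0.187]
scene tall6 [341. 132.] 237 lo [ 0.66  -0.244  0.031] hi [ 0.692 -0.212  0.09 ] med [ 0.671 -0.223  0.061]
scene tall7 [279. 174.] 176 lo [0.644 0.    0.031] hi [0.687 0.044 0.051] med [0.661 0.027 0.039]
scene tall10 [365. 192.] 150 lo [ 0.433 -0.13
[... 1099 characters left out ...]
de tall6 [421. 227.] 445 lo [ 0.661 -0.255  0.031] hi [ 0.694 -0.227  0.087] med [ 0.673 -0.247  0.058]
side tall7 [513. 232.] 332 lo [ 0.866 -0.338  0.031] hi [ 0.898 -0.251  0.044] med [ 0.881 -0.304  0.038]
side tall8 [309. 229.] 113 lo [ 0.433 -0.143  0.03 ] hi [ 0.483 -0.088  0.037] med [ 0.456 -0.12   0.035]
side tall9 [619. 274.] 135 lo [ 0.893 -0.563  0.05 ] hi [ 0.9   -0.508  0.063] med [ 0.897 -0.536  0.056]
365 194 [ 0.453 -0.107  0.03 ]
360 185 [ 0.495 -0.132  0.019]
352 205 [ 0.456 -0.061  0.016]
380 205 [ 0.407 -0.118  0.015]
361 179 [ 0.511 -0.152  0.019]
333 197 [ 0.512 -0.044  0.016]
369 214 [ 0.399 -0.066  0.023]
319 150 [ 0.666 -0.129  0.044]
341 138 [ 0.666 -0.219  0.045]
```

Call:
step_arm([
  [-11.1,-3,12.8],
  [-11.1,-3,12.8],
  [-11.1,-3,12.8],
  [-11.1,-3,12.8],
  [-11.1,-3,12.8],
  [-11.1,-3,12.8],
  [-11.1,-3,12.8],
  [-11.1,-3,12.8],
  [-11.1,-3,12.8],
  [-11.1,-3,12.8],
  [-11.1,-3,12.8],
  [-11.1,-3,12.8],
], twist=[-3.6,-3.6,-3.6,-3.6,-3.6,-3.6,-3.6,-3.6,-3.6,-3.6,-3.6,-3.6])

```text
t: 1.3
tool_pos: [0.4576, -0.0985, 0.3269]
eef_rot: [-90.0, -0.0, -38.6]
contact_force: [0.4, 0.4, 1.0]
width: 0.0879
```

```bash
python3 - <<'E'
from h import *
s=r.sense(); print(s["t"],s["tool_pos"],s["eef_rot"])
im,d,K,M=cam("wrist"); save("w1",im); np.savez("w1",im=im,d=d,K=K,M=M); print(M.round(3)); print(r.camera_info("wrist")["hand_eye"])
E
```

```text
1.3 [ 0.45755852 -0.09848913  0.32691009] [-8.99589634e+01 -1.65453718e-02 -3.85765948e+01]
[[ 0.781 -0.597 -0.181  0.507]
 [-0.624 -0.747 -0.228 -0.037]
 [ 0.001  0.291 -0.957  0.474]
 [ 0.     0.     0.     1.   ]]
[[ 9.99999354e-01 -8.77675898e-04  7.22227875e-04  6.62076350e-04]
 [-9.46738096e-04 -2.91550461e-01  9.56554981e-01 -1.47432262e-01]
 [-6.28979382e-04 -9.56555047e-01 -2.91551104e-01  7.93141704e-02]
 [ 0.00000000e+00  0.00000000e+00  0.00000000e+00  1.00000000e+00]]
```

View pics/w1.png

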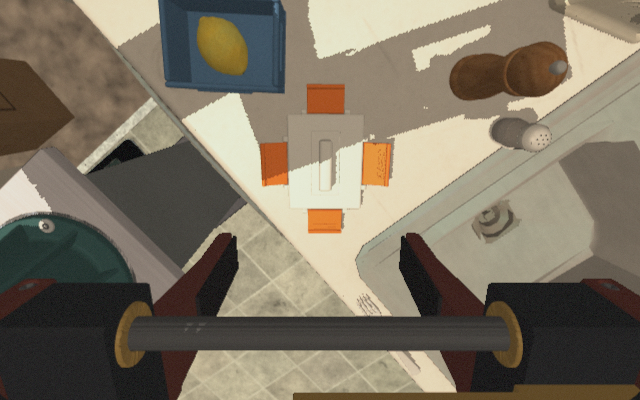

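The wrist view shows the lid centred near (326,161) with all four clips out, almost square to the image. The box's near rim runs from (164,90) to (285,92).

```bash
cat > lid.py <<'E'
from h import *
def lid(im,d,K,M,z0=0):
    P=cloud(d,K,M); h=cv2.cvtColor(im,cv2.COLOR_RGB2HSV); H,S,V=[h[...,i] for i in range(3)]
    om=((H>3)&(H<18)&(S>190)&(V>120)&(d>0)).astype(np.uint8); k,l,st,c=cv2.connectedComponentsWithStats(om)
    C=[]
    for i in range(1,k):
        if st[i,4]>300:
            m=l==i; q=P[m]; print("clip",c[i].round(),st[i,4],"c",q.mean(0).round(4),"z",np.percentile(q[:,2],[3,97]).round(3),cv2.minAreaRect(q[:,:2].astype(np.float32)))
    return P
if __name__=="__main__":
    z=np.load("w1.npz"); im,d,K,M=[z[k] for k in("im","d","K","M")]
    P=lid(im,d,K,M)
    m=(d>0)&(P[...,2]>.029)&(P[...,2]<.045); m[:90]=0;m[230:]=0;m[:,:285]=0;m[:,365:]=0
    q=P[m]; print("handle",len(q),np.median(q[:,2]),cv2.minAreaRect(q[:,:2].astype(np.float32)))
    m=(d>0)&(P[...,2]>.009)&(P[...,2]<.02); m[:112]=0;m[212:]=0;m[:,:288]=0;m[:,363:]=0
    q=P[m]; print("flange",len(q),np.median(q[:,2]),cv2.minAreaRect(q[:,:2].astype(np.float32)))
    s=np.load("scene.npz"); 
    for im,P in((im,P),(s["im"],cloud(s["d"],s["K"],s["M"]))):
        h=cv2.cvtColor(im,cv2.COLOR_RGB2HSV)
        m=(P[...,2]>.072)&(P[...,2]<.085)&(abs(P[...,0]-.45)<.1)&(abs(P[...,1]-.08)<.1)
        q=P[m]; print("rim",len(q),np.median(q[:,2]),cv2.minAreaRect(q[:,:2].astype(np.float32)),q[:,:2].min(0),q[:,:2].max(0))
        print(cv2.boxPoints(cv2.minAreaRect(q[:,:2].astype(np.float32))))
    print("table z", np.median(P[190:200,270:290,2]))
E
python3 lid.py
```

```text
clip [325.  98.] 1007 c [ 0.5133 -0.0445  0.0163] z [0.014 0.02 ] ((0.5131176114082336, -0.04489821195602417), (0.034565672278404236, 0.04797809571027756), 51.3143196105957)
clip [274. 163.] 1020 c [ 0.4035 -0.0682  0.0203] z [0.014 0.028] ((0.40310826897621155, -0.0688200294971466), (0.05793117359280586, 0.03329119831323624), 50.342960357666016)
clip [324. 221.] 732 c [ 0.4041 -0.1813  0.0137] z [0.012 0.016] ((0.40375232696533203, -0.18144424259662628), (0.03540415316820145, 0.047847311943769455), 51.4227294921875)
handle 648 0.03625449867054886 ((0.4584183990955353, -0.11386887729167938), (0.06889362633228302, 0.01655501499772072), 51.47843933105469)
flange 6516 0.014778828370195368 ((0.45876073837280273, -0.11442039161920547), (0.14238828420639038, 0.10731847584247589), 51.3130989074707)
rim 1932 0.07660392195444463 ((0.45674043893814087, 0.07307092100381851), (0.09526154398918152, 0.12991376221179962), 49.09540557861328) [ 0.37856044 -0.0035871 ] [0.53680373 0.14637225]
[[ 0.37645727  0.0796054 ]
 [ 0.47464624 -0.00546232]
 [ 0.5370236   0.06653644]
 [ 0.43883464  0.15160416]]
rim 489 0.07739061528782731 ((0.45705604553222656, 0.07809176295995712), (0.10002999007701874, 0.13418468832969666), 48.58747100830078) [0.37663656 0.00079472] [0.53910214 0.15573411]
[[ 0.37365532  0.08496217]
 [ 0.47428933 -0.00379777]
 [ 0.5404568   0.07122136]
 [ 0.43982276  0.1599813 ]]
table z 0.0007423643108083744
```

Call:
step_arm([
  [-1,0,1.3],
  [-2,0,2.7],
  [-2,0,2.7],
  [-2,0,2.7],
], twist=[0,0,0,0])

```text
t: 1.75
tool_pos: [0.4602, -0.0003, 0.3262]
eef_rot: [-90.1, 0.0, -38.7]
contact_force: [0.3, -0.2, 0.8]
width: 0.0875
```

```bash
python3 - <<'E'
from lid import *
s=r.sense(); print(s["t"],s["tool_pos"],s["eef_rot"])
im,d,K,M=cam("wrist"); save("w2",im); np.savez("w2",im=im,d=d,K=K,M=M)
P=lid(im,d,K,M); ok=d>0; X,Y,Z=P[...,0],P[...,1],P[...,2]
def rect(n,m):
    q=P[m&ok]; R=cv2.minAreaRect(q[:,:2].astype(np.float32)); print(n,len(q),np.median(q[:,2]).round(4),R)
rect("handle",(Z>.03)&(Z<.045)&(np.hypot(X-.4585,Y+.114)<.06))
rect("flange",(Z>.005)&(Z<.02)&(np.hypot(X-.4585,Y+.114)<.085)&(np.abs((X-.4585)*.62+(Y+.114)*.78)<.09)&(im.min(-1)>120))
rect("rim",(Z>.072)&(Z<.086)&(np.hypot(X-.457,Y-.075)<.095))
h=cv2.cvtColor(im,cv2.COLOR_RGB2HSV); print(h[60:70,:].shape)
h=cv2.cvtColor(im,cv2.COLOR_RGB2HSV); m=(Z>.072)&(Z<.086)&(np.hypot(X-.457,Y-.075)<.095)
print("rimHSV",np.median(h[m],0)); rect("rimblue",m&(abs(h[...,0].astype(int)-np.median(h[m],0)[0])<8))
# mug in stored side view, everything tall near box
z=np.load("side.npz"); Q=cloud(z["d"],z["K"],z["M"]); print("mug px",Q[160:175:5,310:325:5].reshape(-1,3).round(3)[:4])
E
```

```text
1.75 [ 4.60211015e-01 -2.62033443e-04  3.26241406e-01] [-9.00679964e+01  2.04196869e-02 -3.87262194e+01]
clip [367. 156.] 824 c [ 0.5131 -0.0444  0.0163] z [0.014 0.02 ] ((0.5134317278862, -0.044163867831230164), (0.03466906398534775, 0.04787997901439667), 50.97840118408203)
clip [316. 216.] 843 c [ 0.4036 -0.0673  0.0206] z [0.014 0.028] ((0.40351402759552, -0.06823386251926422), (0.05792853608727455, 0.03334731608629227), 50.61623764038086)
clip [362. 267.] 644 c [ 0.4042 -0.18    0.0137] z [0.012 0.016] ((0.4044121503829956, -0.18063868582248688), (0.03525780886411667, 0.048278823494911194), 51.55201721191406)
handle 586 0.0363 ((0.4587124288082123, -0.11336975544691086), (0.06874983012676239, 0.01819540746510029), 51.31288528442383)
flange 5534 0.0149 ((0.454214483499527, -0.11018432676792145), (0.14833368360996246, 0.13343971967697144), 51.2952995300293)
rim 2313 0.0768 ((0.45802581310272217, 0.0753169059753418), (0.10029937326908112, 0.1301717311143875), 48.731170654296875)
(10, 640, 3)
rimHSV [103.  86.  94.]
rimblue 2188 0.0768 ((0.45885518193244934, 0.07566554099321365), (0.09873756766319275, 0.12938180565834045), 48.664546966552734)
mug px [[0.609 0.332 0.071]
 [0.625 0.328 0.07 ]
 [0.638 0.314 0.072]
 [0.585 0.26  0.075]]
```

View pics/w2.png

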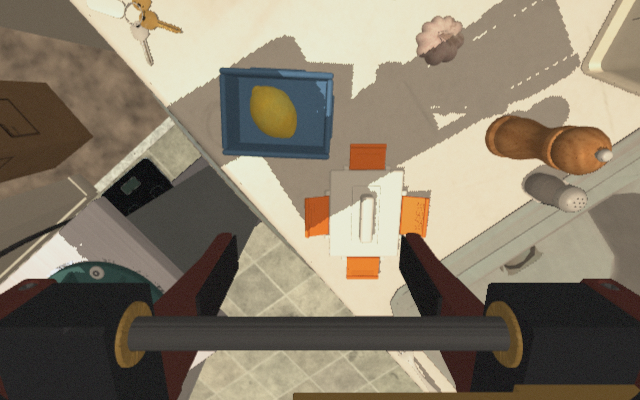

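View 2 shows the box in full, with rim corners from (222,69) to (332,157), and the lid at (367,212). Both were measured well. Next I move over the lid handle.

Call:
step_arm([
  [2.31,3.0,-2.97],
  [2.31,7.5,-2.97],
  [2.31,7.5,-2.97],
  [2.31,7.5,-2.97],
  [2.31,7.5,-2.97],
  [2.31,7.5,-2.97],
  [2.31,7.5,-2.97],
  [2.31,7.5,-2.97],
], twist=[0,0,0,0,0,0,0,0], jaw=42)

```text
t: 2.6
tool_pos: [0.4598, -0.1136, 0.1031]
eef_rot: [-90.0, -0.1, -38.9]
contact_force: [0.7, -0.7, -0.4]
width: 0.0423
```

```bash
python3 - <<'E'
from lid import *
s=r.sense(); print(s["t"],s["tool_pos"],s["eef_rot"])
for n in ("wrist",):
    im,d,K,M=cam(n); P=cloud(d,K,M); Z=P[...,2]
    m=(d>0)&(Z>.029)&(Z<.045)&(np.hypot(P[...,0]-.4587,P[...,1]+.1134)<.05)
    q=P[m]; print(len(q),cv2.minAreaRect(q[:,:2].astype(np.float32)))
E
```

```text
2.6 [ 0.4597709  -0.11358635  0.10308662] [-89.96201829  -0.09513543 -38.89034636]
2413 ((0.45873120427131653, -0.11291390657424927), (0.06890381127595901, 0.018026571720838547), 51.359771728515625)
```

Call:
step_arm([
  [-0.03,1.2,0],
  [-0.03,1.9,0],
  [-0.03,2.3,0],
  [-0.03,2.35,0],
  [-0.03,2.35,0],
], twist=[0,0,0,0,0])

```text
t: 3.15
tool_pos: [0.4594, -0.1121, 0.0325]
eef_rot: [-90.0, -0.1, -38.8]
contact_force: [-0.7, -0.6, -0.2]
width: 0.0419
```

Call:
step_arm([
  [0,0,0],
  [0,0,0],
  [0,0,0],
  [0,0,0],
  [0,0,0],
], twist=[0,0,0,0,0], jaw=5)

```text
t: 3.65
tool_pos: [0.4585, -0.1122, 0.0317]
eef_rot: [-90.0, -0.0, -38.8]
contact_force: [0.1, 1.3, 6.1]
width: 0.0177
```

Call:
step_arm([
  [0,-1,0],
  [0,-2.5,0],
  [0,-4.0,0],
  [-0.5,-5,0.6],
  [-1.2,-5,1.5],
  [-2,-5,2.5],
  [-3,-5,3.7],
  [-3.93,-5,4.86],
  [-3.93,-5,4.86],
  [-3.93,-5,4.86],
  [-3.93,-5,4.86],
  [-3.93,-5,4.86],
], twist=[0,0,-1,-2,-3,-4,-5,-6,-7,-8,-9,-10])

```text
t: 4.85
tool_pos: [0.4567, 0.0756, 0.1806]
eef_rot: [-89.9, 0.1, 41.6]
contact_force: [-0.4, -0.2, -3.7]
width: 0.0182
```

Call:
step_arm([
  [0,0,0],
  [0,0,0],
  [0,0,0],
], twist=[-0.93,-0.93,-0.93])

```text
t: 5.15
tool_pos: [0.4572, 0.0753, 0.1808]
eef_rot: [-89.9, 0.0, 48.4]
contact_force: [0.6, 0.5, -4.0]
width: 0.0178
```

```bash
cat > chk.py <<'E'
import sys
from lid import *
s=r.sense(); print(s["t"],s["tool_pos"].round(4),s["eef_rot"].round(2),s["width"],s["qpos"].round(0))
n=sys.argv[1]
out=[]
for c in("wrist","scene","side"):
    im,d,K,M=cam(c); np.savez(n+c,im=im,d=d,K=K,M=M); out.append(im); print(c); lid(im,d,K,M)
o=np.vstack([out[0],np.hstack([cv2.resize(out[1][120:320,200:520],(320,200)),cv2.resize(out[2][100:300,180:500],(320,200))])])
save(n,o)
E
python3 chk.py c3
```

```text
5.15 [0.4572 0.0753 0.1808] [-8.995e+01  4.000e-02  4.842e+01] 0.017823791126505985 [  1.  13. 107.   0.  60. -48.]
wrist
clip [318.  77.] 8775 c [0.3909 0.1328 0.1653] z [0.163 0.169] ((0.39155593514442444, 0.13233475387096405), (0.049280598759651184, 0.03743842989206314), 48.62773132324219)
clip [182. 244.] 6951 c [0.4056 0.0242 0.1695] z [0.162 0.177] ((0.40966200828552246, 0.02175191417336464), (0.03517928346991539, 0.05921851843595505), 48.880855560302734)
clip [455. 245.] 6554 c [0.5011 0.131  0.1689] z [0.163 0.176] ((0.5041372179985046, 0.12728053331375122), (0.034433845430612564, 0.06002287194132805), 48.42919921875)
clip [318. 372.] 2352 c [0.5206 0.0178 0.1626] z [0.161 0.164] ((0.4996171295642853, 0.03649669885635376), (0.03932890295982361, 0.09163389354944229), 48.38565444946289)
scene
side
```

View pics/c3.png

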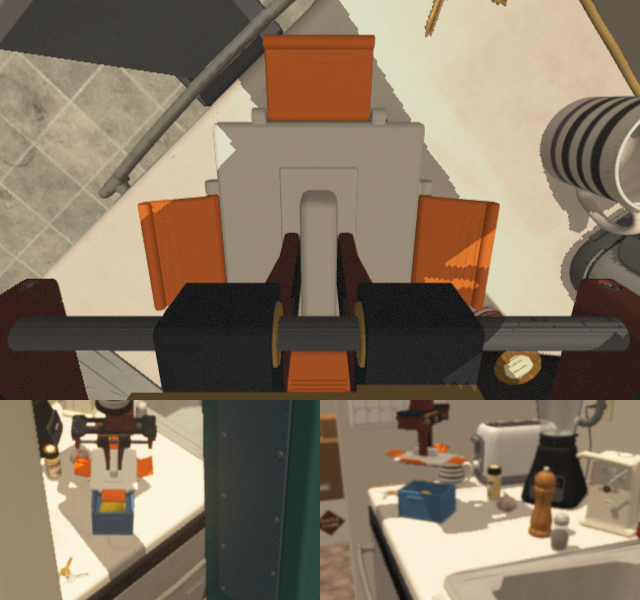

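The picture shows the lid held level and square over the box, with all clips open. The mug is at (600,160), off to the lid's right. Now I lower it.

Call:
step_arm([
  [0.03,1,0],
  [0.03,1.7,0],
  [0.03,2.1,0],
  [0.03,2.3,0],
  [0.03,2.4,0],
  [0.03,2.5,0],
  [0.03,2.5,0],
], twist=[-0.04,-0.04,-0.04,-0.04,-0.04,-0.04,-0.04])

```text
t: 6.0
tool_pos: [0.4586, 0.076, 0.1064]
eef_rot: [-90.0, -0.0, 48.9]
contact_force: [-0.6, 0.3, -2.4]
width: 0.018
```

Call:
step_arm([
  [0,0.05,0],
  [0,0.1,0],
  [0,0.13,0],
  [0,0.13,0],
], twist=[0,0,0,0])

```text
t: 6.4
tool_pos: [0.4585, 0.0761, 0.1027]
eef_rot: [-90.0, -0.0, 48.9]
contact_force: [-0.9, 0.4, 1.7]
width: 0.0178
```

```bash
python3 - <<'E'
from h import *
z=np.load("c3wrist.npz"); P=cloud(z["d"],z["K"],z["M"])
q=P[100:230,540:640].reshape(-1,3); q=q[(q[:,2]>.03)&(q[:,2]<.12)&(q[:,1]>0)]
print(q.min(0),q.max(0)); t=q[q[:,2]>.08]; print("rim",len(t),t.min(0),t.max(0),cv2.minEnclosingCircle(t[:,:2].astype(np.float32)))
z=np.load("c3side.npz"); P=cloud(z["d"],z["K"],z["M"]); d=z["d"]
q=P.reshape(-1,3); q=q[(q[:,0]>.45)&(q[:,0]<.7)&(q[:,1]>.19)&(q[:,1]<.42)&(q[:,2]>.02)&(q[:,2]<.12)]
print("side",len(q),np.percentile(q,1,0),np.percentile(q,99,0)); 
E
```

```text
[0.55739887 0.24283083 0.03002296] [0.68698486 0.30900757 0.09156773]
rim 1377 [0.55771255 0.24994376 0.08000705] [0.64586514 0.29416798 0.09156773] ((0.6018961668014526, 0.2735694646835327), 0.04865477234125137)
side 1768 [0.45323249 0.21942179 0.02036873] [0.69832349 0.36527167 0.11908796]
```

Call:
step_arm([
  [0,0,0],
  [0,0,0],
  [0,0,0],
  [0,-1,0],
  [0,-2,0],
  [0,-3,0],
  [0,-3,0],
], twist=[0,0,0,0,0,0,0], jaw=36)

```text
t: 7.1
tool_pos: [0.4612, 0.0761, 0.1958]
eef_rot: [-90.3, -0.3, 49.0]
contact_force: [1.0, -0.2, 0.6]
width: 0.0361
```

```bash
python3 chk.py c4; python3 - <<'E'
from h import *
z=np.load("c4wrist.npz"); im=z["im"];d=z["d"];P=cloud(d,z["K"],z["M"]);X,Y,Z=[P[...,i] for i in range(3)]
near=(d>0)&(np.hypot(X-.458,Y-.076)<.06)
m=near&(Z>.1)&(Z<.115); q=P[m]; print("handle",cv2.minAreaRect(q[:,:2].astype(np.float32)),np.median(q[:,2]))
m=(d>0)&(np.hypot(X-.458,Y-.076)<.05)&(Z>.078)&(Z<.095); q=P[m]; A=np.c_[q[:,:2]-q[:,:2].mean(0),np.ones(len(q))]; print("flange plane",np.linalg.lstsq(A,q[:,2],rcond=None)[0],len(q))
E
```

```text
7.1 [0.4612 0.0761 0.1958] [-90.32  -0.29  48.96] 0.03612617518988522 [  1.  12. 106.   0.  62. -48.]
wrist
clip [315.  81.] 3488 c [0.3919 0.1328 0.0872] z [0.085 0.091] ((0.3922915458679199, 0.13248486816883087), (0.04875538498163223, 0.03599437326192856), 48.88055419921875)
clip [226. 195.] 3326 c [0.4104 0.0224 0.0913] z [0.085 0.099] ((0.41151461005210876, 0.02159205824136734), (0.034577395766973495, 0.05877605080604553), 48.81730270385742)
clip [404. 196.] 3031 c [0.5043 0.1292 0.0907] z [0.085 0.098] ((0.5050240755081177, 0.12865081429481506), (0.03374934569001198, 0.05869857966899872), 48.58209991455078)
clip [315. 288.] 1871 c [0.5238 0.0175 0.0847] z [0.083 0.086] ((0.5239654183387756, 0.01751992292702198), (0.048593919724226, 0.03628087788820267), 49.030155181884766)
scene
side
handle ((0.4582538604736328, 0.07490120828151703), (0.01805420219898224, 0.06918647140264511), 49.35962677001953) 0.10714421911888172
flange plane [-0.00135095 -0.00036692  0.08610168] 9213
```

View pics/c4.png

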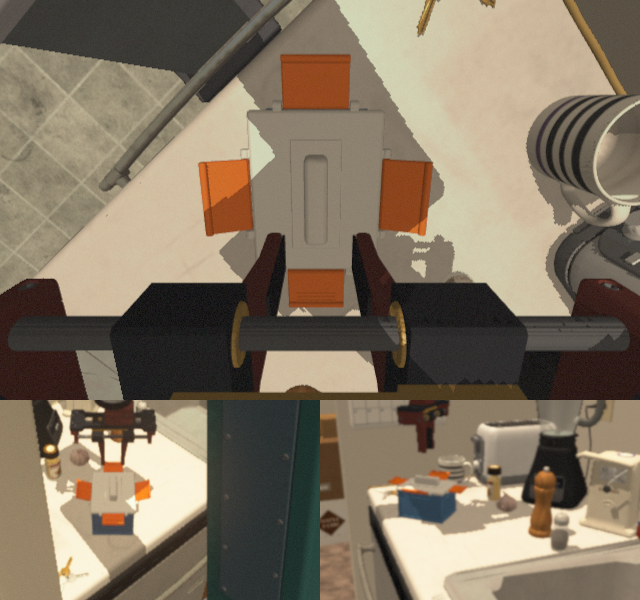

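The lid sits flat, with its flange top at 86.1 mm and a tilt of about 0.001. It is centred at (.4583,.0750), and all clips are open, so stage 1 is met. Next come the clips, with the jaws closed, starting on the tool +x side.

Call:
step_arm([
  [1.5,0,0],
  [3.1,0,0],
  [3.1,1.2,0],
  [3.1,2.1,0],
  [3.1,2.1,0],
  [3.1,2.1,0],
], twist=[0,0,0,0,0,0], jaw=0)

```text
t: 7.85
tool_pos: [0.5181, 0.146, 0.1281]
eef_rot: [-89.9, 0.2, 48.9]
contact_force: [0.3, -0.4, 1.2]
width: 0.0004
```

```bash
cat > rel.py <<'E'
from h import *
C=np.array([.4583,.0750]); S=[r.sense()]
s=S[0]; R=Ro.from_euler('xyz',s["eef_rot"],degrees=True).as_matrix(); a=np.radians(48.8)
d=s["tool_pos"][:2]-C
print(s["t"],"along lid-x %.1f mm, lid-y(tool z) %.1f mm, tip z %.1f mm"%(1e3*d@[np.cos(a),np.sin(a)],1e3*d@[-np.sin(a),np.cos(a)],1e3*s["tool_pos"][2]-14),s["eef_rot"].round(1),s["width"],s["contact_force"].round(1))
E
python3 rel.py
```

```text
7.85 along lid-x 92.8 mm, lid-y(tool z) 1.7 mm, tip z 114.1 mm [-89.9   0.2  48.9] 0.0003685002250933445 [ 0.3 -0.4  1.2]
```

Call:
step_arm([
  [0,0.8,0],
  [0,1.25,0],
  [-0.08,1.6,0],
  [-0.21,1.87,0],
  [-0.34,2.1,0],
  [-0.48,2.2,0],
  [-0.6,2.2,0],
  [-0.66,2.2,0],
  [-0.66,2.2,0],
], twist=[0,0,0,0,0,0,0,0,0])

```text
t: 8.75
tool_pos: [0.5059, 0.1309, 0.0636]
eef_rot: [-90.0, 0.0, 48.9]
contact_force: [-0.3, 0.6, 0.1]
width: 0.0006
```

```bash
python3 rel.py
```

```text
8.75 along lid-x 73.4 mm, lid-y(tool z) 1.0 mm, tip z 49.6 mm [-90.    0.   48.9] 0.0005725395956437424 [-0.3  0.6  0.1]
```

Call:
step_arm([
  [-0.07,0,0],
  [-0.07,0,0],
], twist=[0,0])

```text
t: 8.95
tool_pos: [0.5048, 0.1296, 0.0634]
eef_rot: [-90.0, 0.0, 49.0]
contact_force: [1.5, 0.8, 1.3]
width: 0.0007
```

Call:
step_arm([
  [-0.07,0,0],
  [-0.07,0,0],
], twist=[0,0])

```text
t: 9.15
tool_pos: [0.504, 0.1283, 0.0634]
eef_rot: [-90.0, -0.1, 48.9]
contact_force: [1.7, 1.5, -1.3]
width: 0.0002
```

Call:
step_arm([
  [-0.07,0,0],
  [-0.07,0,0],
], twist=[0,0])

```text
t: 9.35
tool_pos: [0.504, 0.1277, 0.0637]
eef_rot: [-90.1, -0.2, 48.9]
contact_force: [4.5, 6.9, -1.6]
width: 0.0004
```

Call:
step_arm([
  [-0.07,0,0],
  [-0.07,0,0],
], twist=[0,0])

```text
t: 9.55
tool_pos: [0.5037, 0.1263, 0.0639]
eef_rot: [-90.1, -0.3, 48.9]
contact_force: [6.5, 7.8, -1.8]
width: 0.0005
```

Call:
step_arm([
  [0.5,0,0],
  [0.9,0,0],
  [0.9,-1.3,0],
  [0,-2.7,0],
  [-1.7,-2.7,0],
  [-3.3,-2.7,0],
  [-5.25,-2.7,0],
  [-5.25,-2.7,0],
  [-5.25,-2.7,0],
  [-5.25,-2.7,0],
], twist=[0,0,0,0,0,0,0,0,0,0])

```text
t: 10.55
tool_pos: [0.3989, 0.0064, 0.1446]
eef_rot: [-90.0, -0.1, 48.9]
contact_force: [0.3, 0.0, -0.6]
width: 0.0005
```

```bash
python3 rel.py; python3 chk.py c5; python3 - <<'E'
from h import *
z=np.load("c5wrist.npz"); im=z["im"];d=z["d"];P=cloud(d,z["K"],z["M"]);X,Y,Z=[P[...,i] for i in range(3)]
m=(d>0)&(np.hypot(X-.458,Y-.076)<.06)&(Z>.1)&(Z<.115); q=P[m]; print("handle",cv2.minAreaRect(q[:,:2].astype(np.float32)),np.median(q[:,2]))
E
```

```text
10.55 along lid-x -90.8 mm, lid-y(tool z) -0.4 mm, tip z 130.6 mm [-90.   -0.1  48.9] 0.0004913472510065211 [ 0.3  0.  -0.6]
10.55 [0.3989 0.0064 0.1446] [-9.005e+01 -5.000e-02  4.893e+01] 0.0004913472510065211 [ -9.  11. 117.   0.  52. -58.]
wrist
clip [469.  81.] 5484 c [0.39   0.1298 0.0871] z [0.085 0.091] ((0.39069318771362305, 0.12952524423599243), (0.049149684607982635, 0.03698211908340454), 48.056739807128906)
clip [345. 214.] 3628 c [0.4054 0.0231 0.0907] z [0.085 0.099] ((0.40846726298332214, 0.018522635102272034), (0.03441286087036133, 0.05923755466938019), 47.89866638183594)
clip [533. 220.] 556 c [0.4933 0.1143 0.0845] z [0.083 0.086] ((0.49388378858566284, 0.11417955160140991), (0.005423242226243019, 0.05893097072839737), 47.88840103149414)
scene
side
handle ((0.4553821384906769, 0.07143516838550568), (0.018016697838902473, 0.06876066327095032), 48.452762603759766) 0.10704294244503518
```

View pics/c5.png

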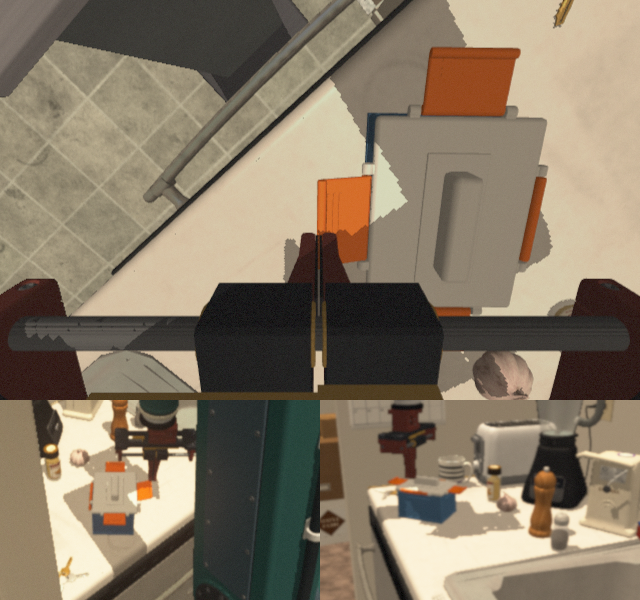

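The first clip is down: only its thin edge shows, at (533,220). The lid and box slid together by about 4.6 mm. Next is the −x clip, with a lighter final push.

Call:
step_arm([
  [-0.08,0.8,0],
  [-0.08,1.35,0],
  [-0.08,1.8,0],
  [0,2.15,0],
  [0.12,2.4,0],
  [0.25,2.63,0],
  [0.38,2.73,0],
  [0.48,2.73,0],
  [0.52,2.73,0],
  [0.52,2.73,0],
], twist=[0,0,0,0,0,0,0,0,0,0])

```text
t: 11.7
tool_pos: [0.4075, 0.0181, 0.0625]
eef_rot: [-90.0, 0.0, 49.0]
contact_force: [-0.9, 0.5, -0.1]
width: 0.0003
```

Call:
step_arm([
  [0.05,0,0],
  [0.05,0,0],
], twist=[0,0])

```text
t: 11.9
tool_pos: [0.4086, 0.0191, 0.0626]
eef_rot: [-90.0, -0.0, 48.9]
contact_force: [-0.9, -0.2, 0.4]
width: 0.0005
```

Call:
step_arm([
  [0.06,0,0],
  [0.06,0,0],
], twist=[0,0])

```text
t: 12.1
tool_pos: [0.41, 0.0205, 0.0625]
eef_rot: [-90.0, -0.0, 48.9]
contact_force: [-0.7, -0.2, 0.2]
width: 0.0006
```

Call:
step_arm([
  [0.06,0,0],
  [0.06,0,0],
], twist=[0,0])

```text
t: 12.3
tool_pos: [0.4112, 0.0218, 0.0624]
eef_rot: [-90.0, -0.0, 49.0]
contact_force: [-0.2, -0.9, 0.0]
width: 0.0003
```

Call:
step_arm([
  [0.06,0,0],
  [0.06,0,0],
], twist=[0,0])

```text
t: 12.5
tool_pos: [0.4123, 0.0232, 0.0624]
eef_rot: [-90.0, -0.0, 49.0]
contact_force: [-1.8, -1.0, 0.7]
width: 0.0004
```

Call:
step_arm([
  [-0.5,0,0],
  [-1.2,0,0],
  [-1.2,-1.5,0],
  [-1.2,-3.5,-1.0],
  [-1.2,-4.5,-2.0],
  [-1.2,-4.5,-2.0],
  [-1.2,-4.5,-2.0],
], twist=[0,0,0,0,0,0,0])

```text
t: 13.2
tool_pos: [0.4362, -0.0443, 0.1989]
eef_rot: [-90.3, -0.2, 48.9]
contact_force: [-0.6, 0.5, -0.7]
width: 0.0008
```

```bash
python3 rel.py; python3 chk.py c6; cat > hd.py <<'E'
from h import *
import sys
z=np.load(sys.argv[1]); im=z["im"];d=z["d"];P=cloud(d,z["K"],z["M"]);X,Y,Z=[P[...,i] for i in range(3)]
m=(d>0)&(np.hypot(X-.458,Y-.076)<.06)&(Z>.1)&(Z<.115); q=P[m]; print("handle",cv2.minAreaRect(q[:,:2].astype(np.float32)),np.median(q[:,2]))
m=(d>0)&(np.hypot(X-.458,Y-.076)<.05)&(Z>.078)&(Z<.095); q=P[m]; A=np.c_[q[:,:2]-q[:,:2].mean(0),np.ones(len(q))]; print("flange plane",np.linalg.lstsq(A,q[:,2],rcond=None)[0],len(q))
E
python3 hd.py c6wrist.npz
```

```text
13.2 along lid-x -104.3 mm, lid-y(tool z) -61.9 mm, tip z 184.9 mm [-90.3  -0.2  48.9] 0.0007708469727178997 [-0.6  0.5 -0.7]
13.2 [ 0.4362 -0.0443  0.1989] [-90.25  -0.15  48.89] 0.0007708469727178997 [-15.  10. 109.   0.  62. -64.]
wrist
clip [472.  10.] 1448 c [0.4038 0.1265 0.0856] z [0.084 0.087] ((0.40374037623405457, 0.1264055371284485), (0.048935290426015854, 0.013583897612988949), 49.1595573425293)
clip [383. 114.] 574 c [0.4189 0.0356 0.0843] z [0.081 0.086] ((0.42148351669311523, 0.033502429723739624), (0.00642970809713006, 0.05817131698131561), 48.38692855834961)
clip [371. 113.] 336 c [0.4168 0.0322 0.0546] z [0.05  0.063] ((0.418582558631897, 0.030296318233013153), (0.003194603603333235, 0.05748827010393143), 48.14225769042969)
clip [531. 119.] 361 c [0.4976 0.1194 0.0845] z [0.083 0.086] ((0.4980599880218506, 0.1187412440776825), (0.004842305555939674, 0.058303214609622955), 48.46661376953125)
clip [443. 224.] 2159 c [0.5248 0.0182 0.0846] z [0.083 0.086] ((0.5255351066589355, 0.018017813563346863), (0.04875345528125763, 0.03658277168869972), 48.02363967895508)
scene
side
handle ((0.46014562249183655, 0.07564009726047516), (0.018258677795529366, 0.06966261565685272), 47.939117431640625) 0.10699913493040536
flange plane [ 0.0004114  -0.00223458  0.08608183] 10698
```

View pics/c6.png

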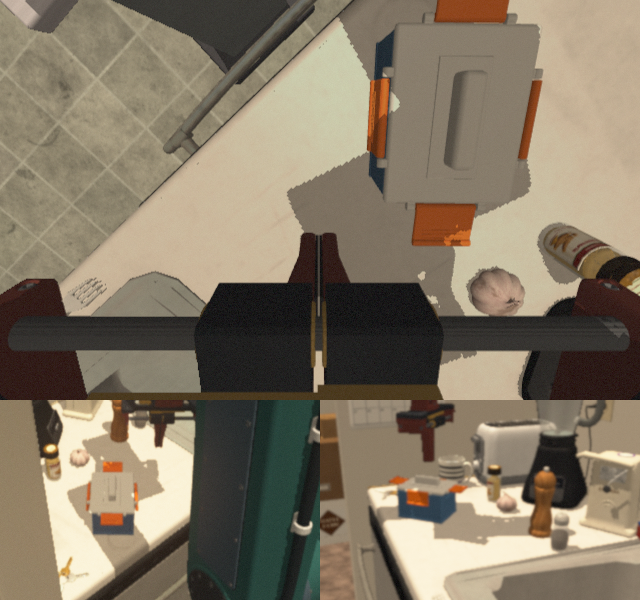

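Both long-side clips are down: the −x clip's free edge is 4.4 mm outside its hinge line, against a nominal 4. The lid is flat and centred at (.4601,.0756). Now the short sides, tool −z first.

Call:
step_arm([
  [1.5,0,-0.7],
  [3,0,-1.43],
  [3.5,1,-1.43],
  [3.5,2,-1.43],
  [3.5,2,-1.43],
  [3.5,2,-1.43],
], twist=[0.08,0.08,0.08,0.08,0.08,0.08])

```text
t: 13.95
tool_pos: [0.5328, 0.0082, 0.1359]
eef_rot: [-89.8, 0.2, 48.3]
contact_force: [-0.5, -0.6, 0.6]
width: 0.0003
```

```bash
sed -i 's/\[.4583,.0750\]/[.4601,.0756]/; s/48.8)/48.2)/' rel.py; python3 rel.py
```

```text
13.95 along lid-x -1.8 mm, lid-y(tool z) -99.1 mm, tip z 121.9 mm [-89.8   0.2  48.3] 0.0002722104740607086 [-0.5 -0.6  0.6]
```

Call:
step_arm([
  [0.05,0.4,-0.17],
  [0.05,1.1,-0.17],
  [0.05,1.53,-0.17],
  [0.05,1.87,-0.1],
  [0.05,2.13,0.03],
  [0.05,2.37,0.17],
  [0.05,2.47,0.3],
  [0.05,2.47,0.4],
  [0.05,2.47,0.43],
  [0.05,2.47,0.43],
], twist=[0,0,0,0,0,0,0,0,0,0])

```text
t: 14.95
tool_pos: [0.5265, 0.0173, 0.0635]
eef_rot: [-90.0, -0.0, 48.3]
contact_force: [0.8, -0.3, -0.2]
width: 0.0008
```

Call:
step_arm([
  [0,0,0.06],
  [0,0,0.06],
], twist=[0,0])

```text
t: 15.15
tool_pos: [0.5254, 0.0184, 0.0635]
eef_rot: [-90.0, -0.0, 48.3]
contact_force: [1.0, -1.6, -1.0]
width: 0.0003
```

Call:
step_arm([
  [0,0,0.06],
  [0,0,0.06],
], twist=[0,0])

```text
t: 15.35
tool_pos: [0.5238, 0.0197, 0.0633]
eef_rot: [-90.0, -0.0, 48.3]
contact_force: [0.3, -1.7, -1.0]
width: 0.0005
```

```bash
python3 rel.py
```

```text
15.35 along lid-x 0.8 mm, lid-y(tool z) -84.8 mm, tip z 49.3 mm [-90.   -0.   48.3] 0.0005412362428436848 [ 0.3 -1.7 -1. ]
```

Call:
step_arm([
  [0,0,0.07],
  [0,0,0.07],
], twist=[0,0])

```text
t: 15.55
tool_pos: [0.5235, 0.0203, 0.0635]
eef_rot: [-90.2, -0.0, 48.4]
contact_force: [4.5, -5.7, -3.2]
width: 0.0002
```

Call:
step_arm([
  [0,0,0.07],
  [0,0,0.07],
], twist=[0,0])

```text
t: 15.75
tool_pos: [0.5233, 0.0212, 0.0639]
eef_rot: [-90.3, -0.1, 48.4]
contact_force: [6.2, -6.1, -3.0]
width: 0.0004
```

Call:
step_arm([
  [0,0,-0.5],
  [0,-0.3,-1],
  [0,-1.5,-1],
  [0,-2.8,0],
  [0,-2.8,1.6],
  [0,-2.8,3.2],
  [0,-2.8,4.8],
  [0,-2.8,6.3],
  [0,-2.8,6.3],
  [0,-2.8,6.3],
  [0,-2.8,6.3],
], twist=[0,0,0,0,0,0,0,0,0,0,0])

```text
t: 16.85
tool_pos: [0.3808, 0.1479, 0.1475]
eef_rot: [-90.0, -0.0, 48.3]
contact_force: [1.1, 0.2, 0.5]
width: 0.0004
```

```bash
python3 rel.py; python3 - <<'E'
from lid import *
for c in("wrist","scene"):
    im,d,K,M=cam(c); np.savez("c7"+c,im=im,d=d,K=K,M=M); lid(im,d,K,M)
E
python3 hd.py c7scene.npz;python3 hd.py c7wrist.npz
```

```text
16.85 along lid-x 1.1 mm, lid-y(tool z) 107.3 mm, tip z 133.5 mm [-90.   -0.   48.3] 0.0003820820352070947 [1.1 0.2 0.5]
clip [318. 232.] 2196 c [0.387  0.141  0.0878] z [0.085 0.091] ((0.3903367817401886, 0.13824167847633362), (0.049573592841625214, 0.036556750535964966), 48.07628631591797)
handle ((0.46102795004844666, 0.07806291431188583), (0.002402672078460455, 0.015029714442789555), 49.112701416015625) 0.10743504539602788
flange plane [-0.00802282  0.01026291  0.08685656] 301
handle ((0.46033811569213867, 0.07600300014019012), (0.006451247725635767, 0.036739274859428406), 48.07550811767578) 0.10770317014800841
flange plane [ 0.70306744 -0.242291    0.08927399] 22
```

Call:
step_arm([
  [0,0.8,0.07],
  [0,1.45,0.07],
  [0,1.92,0.07],
  [0,2.25,0],
  [0,2.5,-0.13],
  [0,2.75,-0.27],
  [0,2.85,-0.4],
  [0,2.85,-0.5],
  [0,2.85,-0.53],
  [0,2.85,-0.53],
], twist=[0,0,0,0,0,0,0,0,0,0])

```text
t: 17.95
tool_pos: [0.3915, 0.1374, 0.0619]
eef_rot: [-90.0, -0.0, 48.3]
contact_force: [-0.2, 0.3, -0.6]
width: 0.0003
```

Call:
step_arm([
  [0,0,-0.07],
  [0,0,-0.07],
], twist=[0,0])

```text
t: 18.15
tool_pos: [0.3931, 0.1361, 0.0619]
eef_rot: [-90.0, -0.0, 48.3]
contact_force: [-0.8, 0.2, 0.3]
width: 0.0006
```

Call:
step_arm([
  [0,0,-0.07],
  [0,0,-0.07],
], twist=[0,0])

```text
t: 18.35
tool_pos: [0.3937, 0.1352, 0.0618]
eef_rot: [-89.9, 0.0, 48.3]
contact_force: [-2.5, 4.0, 2.4]
width: 0.0003
```

Call:
step_arm([
  [0,0,-0.07],
  [0,0,-0.07],
], twist=[0,0])

```text
t: 18.55
tool_pos: [0.3939, 0.1346, 0.0618]
eef_rot: [-89.8, 0.0, 48.2]
contact_force: [-7.2, 10.7, 4.0]
width: 0.0002
```

Call:
step_arm([
  [0,0,0.5],
  [0,-0.3,1],
  [0,-1.8,1],
  [0,-3.3,0.5],
  [0,-4.5,-1],
  [0,-5.8,-2.2],
  [0,-6.7,-3.5],
  [0,-6.7,-4.6],
  [0,-6.7,-4.6],
  [0,-6.7,-4.6],
  [0,-6.7,-4.6],
], twist=[0,0,0,0,0,0,0,0,0,0,0])

```text
t: 19.65
tool_pos: [0.4973, 0.0425, 0.2623]
eef_rot: [-89.9, 0.1, 48.3]
contact_force: [-0.5, 0.7, 0.5]
width: 0.0005
```

```bash
python3 chk.py c8; python3 hd.py c8wrist.npz; python3 - <<'E'
from h import *
# orange points in wrist and side/scene expressed in lid frame
for n in("wrist","scene","side"):
    z=np.load(f"c8{n}.npz"); im,d=z["im"],z["d"]; P=cloud(d,z["K"],z["M"]); h=cv2.cvtColor(im,cv2.COLOR_RGB2HSV)
    if n=="wrist":
        m=(d>0)&(np.hypot(P[...,0]-.458,P[...,1]-.076)<.06)&(P[...,2]>.1)&(P[...,2]<.115); R=cv2.minAreaRect(P[m][:,:2].astype(np.float32)); C=np.array(R[0]); a=np.radians(48.2)
    q=P[(h[...,0]>3)&(h[...,0]<18)&(h[...,1]>170)&(h[...,2]>90)&(d>0)]; q=q[np.hypot(*(q[:,:2]-C).T)<.13]
    L=np.c_[(q[:,:2]-C)@[np.cos(a),np.sin(a)],(q[:,:2]-C)@[-np.sin(a),np.cos(a)],q[:,2]]
    for nm,i,s in(("+x",0,1),("-x",0,-1),("+y",1,1),("-y",1,-1)):
        t=L[(L[:,i]*s>.05)&(abs(L[:,1-i])<.028)]
        for lo,hi in((.045,.06),(.06,.08),(.08,.1)):
            b=t[(t[:,2]>lo)&(t[:,2]<hi)]
            if len(b)>8: print(n,nm,(lo,hi),len(b),"out mm",(1e3*np.percentile(b[:,i]*s,[5,50,95])).round(1))
E
```

```text
19.65 [0.4973 0.0425 0.2623] [-8.990e+01  7.000e-02  4.835e+01] 0.0005088218832618527 [ -3.  11.  97.   0.  73. -51.]
wrist
clip [319.  50.] 350 c [0.4075 0.1221 0.0845] z [0.083 0.086] ((0.4076218605041504, 0.12222009152173996), (0.04827125743031502, 0.005355808883905411), 48.41444396972656)
clip [261. 129.] 357 c [0.4233 0.0329 0.0845] z [0.083 0.086] ((0.4240480959415436, 0.031800270080566406), (0.006145812571048737, 0.057543400675058365), 48.562339782714844)
scene
side
handle ((0.46209561824798584, 0.0747583732008934), (0.017921840772032738, 0.06952298432588577), 48.82786178588867) 0.10714247016174905
flange plane [ 0.00320568 -0.00139304  0.08607198] 7098
wrist +x (0.06, 0.08) 15 out mm [55.9 56.9 57.3]
wrist +x (0.08, 0.1) 380 out mm [54.2 56.6 59.6]
wrist -x (0.08, 0.1) 402 out mm [54.2 56.9 60. ]
wrist +y (0.08, 0.1) 380 out mm [69.7 72.1 74.8]
wrist -y (0.06, 0.08) 36 out mm [72.  72.3 72.7]
wrist -y (0.08, 0.1) 248 out mm [69.4 71.3 73.8]
scene +x (0.08, 0.1) 30 out mm [55.6 57.7 60.1]
scene -x (0.08, 0.1) 35 out mm [54.9 57.1 59.7]
scene +y (0.045, 0.06) 76 out mm [75.4 77.6 80.8]
scene +y (0.06, 0.08) 111 out mm [75.3 77.1 79.1]
scene +y (0.08, 0.1) 55 out mm [73.7 76.5 78.1]
side -x (0.045, 0.06) 100 out mm [57.3 61.2 65. ]
side -x (0.06, 0.08) 139 out mm [57.3 60.3 63.5]
side -x (0.08, 0.1) 14 out mm [59.2 61.2 62.6]
side -y (0.045, 0.06) 32 out mm [73.1 75.7 78.4]
side -y (0.06, 0.08) 43 out mm [73.6 74.8 75.9]
```

View pics/c8.png

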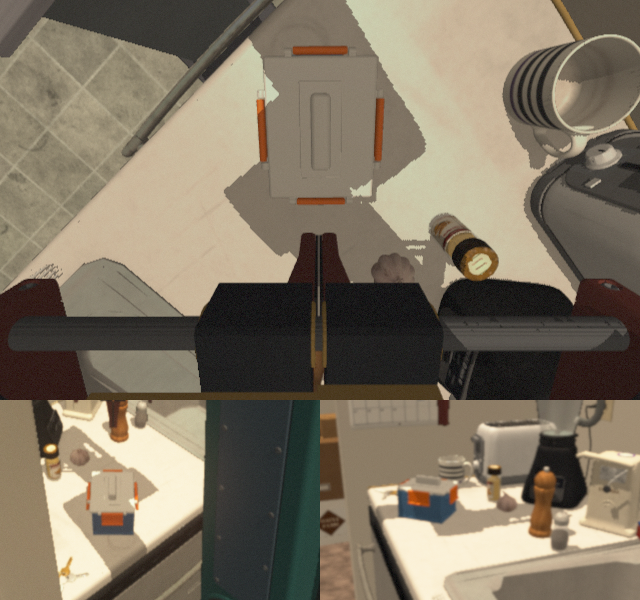

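The picture shows all four clips as thin orange edges round the lid, the lid flat, and nothing else displaced. The gripper is clear, so I hand in.

```bash
python3 -c "
from workcell import r
r.hand_in(); print(r.sense()['t'])"
```

```text
the job is handed in; nothing more can be done
the job is handed in; nothing more can be done
```

The lid is on the blue box with all four clips flipped down, and I handed the job in at about 20 s; no verdict is reported back.

- **Lid:** I placed it with all four clips still open. It sat flat, with the flange top at 86.1 mm against a nominal 86. After the clips it was still at 86.1 mm, tilted about 0.003 rad.
- **Clips:** I pressed them down one at a time until they met a stop, with up to about 13 N sideways; the −x push only reached about 2 N. The −x, +y and −y clip faces measured vertical to within about 1 mm. I could not see the lower edge of the +x clip directly, but nothing of it stuck out when viewed from above.
- **Box and lid position:** The lid shifted about 5 mm at most during the clip pushes. It ended about 4 mm from where I set it down, still seated in the box. I did not re-measure the box itself at the end, so how well the lid is centred is inferred from the plug sitting in the mouth.
- **Bystanders:** The mill, shaker and mug showed no movement in the last pictures. I checked them by eye only and did not measure them.

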